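Crank the dish stage to its tag and lock the handwheel

TASK

Turn the sloping handwheel of the dish stage, taking as many grips as it needs, until the carriage's pointer stands opposite the tall pointed tag on the deck's front strip (not the low round one), to within 3 mm. Then slide the steel locking shoe fully home over the wheel's rim, with the pointer still on the tag. Move the carriage only by its wheel: do not touch the carriage or its dish, and leave the capped vial, the jar and the dropper bottle standing where they are.

Things in the scene. Friction and masses are not known exactly. Their poses are not given: they have to be found in the camera images.
- console: Grey fixed bench stage 225 x 260 x 182 mm. Origin on the worktop under the middle of its sloping front panel; x to its back, y left, z up. The panel (160 x 230 mm) faces the robot, slopes 36 deg: outward normal (-0.588, 0, 0.809), through (0, 0, 0.080). The deck above, z 0.170 to 0.182, overhangs the wheel's upper half (front edge x = -0.020): come in along the normal, low on the wheel.
- wheel_hub (a point): Centre of the handwheel's rim circle, 22 mm off the panel, 30 mm left of the panel's middle. Black round rim: centreline radius 58 mm, 14 mm thick; hub radius 12 mm (base 16), to 31 mm off the panel; three spokes 10 mm thick, 120 deg apart. Turns with the wheel: z is the axis (outward normal), x runs along one spoke. About 4 N at the rim turns it.
- wheel_spoke (a point): Point of the rim's centreline where the first spoke meets it (turns with the wheel; up the slope from the hub at wheel angle 0).
- wheel (a joint): Angle of the handwheel, rad, -4.8 to 4.8, positive anticlockwise as the robot sees it (about the panel's outward normal). It drives the carriage through a screw: 18 mm to the left (+y of the console) per radian.
- pointer (a point): Tip of the dark pointer on the front of the carriage, 196 mm above the worktop.
- carriage: Aluminium slide 84 x 64 x 18 mm on two rails on the deck, carrying a small glass dish of 46 mm. Origin: centre of its underside; y along the rails, to the left.
- tag_pointed: Fixed steel tag on the strip along the deck's front edge: an upright cone 45 mm high on a foot of 24 mm diameter. Origin: centre of its underside; y along the strip (console y). The pointer is on the tag when its y in this frame is 0. It stands to the left or the right of the carriage.
- tag_round: Fixed low round steel tag, a disc of 24 mm diameter, 10 mm high, on the same strip on the other side of the carriage: not the one wanted. Origin: centre of its underside.
- lock (a joint): Travel of the locking shoe to the left (+y of the console), m: 0 open, 0.030 home against its stop, where its arm spans the wheel's rim. Stays where left; about 2 N to move.
- lock_grip (a point): Point in the middle of the locking shoe's upright steel finger plate, 60 mm off the panel. The plate is 16 mm thick (along y), 30 mm wide (along the slope) and stands to 72 mm off the panel, right of the wheel and 30 mm down the slope from the hub; a 7 mm thick arm, 35 to 42 mm off the panel, reaches 37 mm left of the plate's middle. Axes as wheel_hub's at angle 0.
- tall_vial: Loose capped vial, 28 mm diameter, 84 mm high, standing on the worktop; leave it. Origin under its centre.
- seed_jar: Loose glass jar, 75 mm diameter, 97 mm high; leave it. Origin under its centre.
- dropper: Loose dropper bottle, 33 mm diameter, 112 mm high; leave it. Origin under its centre.

How it is judged:
By the outcome, as a careful person would: the job done as asked, in the order asked, and still so for the second after the job is handed in, with the robot touching nothing.
It also fails if it takes over 72 s, if anything falls off the work surface, if the arm or the gripper's body presses on something with over 40 N, if the wrist force passes 120 N, or if a joint passes its speed limit or range.

ROBOT

A 6-joint arm with a two-finger parallel gripper is mounted at the origin on a cart in front of the work surface, level with it; the furniture and walls round the work are solid. World frame = base frame: x ahead of the robot, y to its left, z up, the work surface at z = 0. Lengths are in m, angles in rad, forces in N, time in s.
With the tool pointing down it reaches from about 0.3 to 1 m from the base axis. Payload 5.1 kg.
Tool frame: the origin (TCP) lies at the very end of the fingers, on their centre line; the grasp point (between the pads) lies 19 mm behind it (arm.grip_depth is the distance from the TCP to the grasp point, in m); z points along the fingers, y is the direction in which the jaws open and shut (so a half turn about z gives the same grasp; the last joint's range is limited). The gripper opens to 95 mm and grips with 3 to 60 N. Pads are 20 mm wide; open, the fingers measure 119 mm over their backs; the gripper's body (75 mm by 180 mm) begins 59 mm behind the grasp point.
Start: joints at [-1.327, 0.124, 1.65, -0, 1.367, -0.083], TCP at [0.209, -0.616, 0.191] pointing down, gripper open.
Joint ranges: [-2.61, 2.61], [-1.02, 2.33], [0.03, 2.71], [-1.35, 4.49], [0.32, 2.68], [-2.91, 2.91]. Speed limits (rad/s): [2.57, 2.57, 3.14, 3.14, 3.14, 3.14].

INTERFACE

Orientations are given as a unit quaternion [x, y, z, w].
In Python, from station import arm gives the robot as it stands.
- The arm moves only by the tool play_rows, never from a script. Its argument "increments" is a list that holds one entry, the list of rows, each a list of 5 numbers: the shift along the tool's x, y, z in mm, then the turn about the tool's z in rad, then the closure in counts, from 0 (fully open) to 255 (shut). In form: [[[tx, ty, tz, turn, gripper], ...]]. A call has 1 to 12 rows; each row is the pose to reach, as a shift and turn from the pose commanded when the call began, along the tool's axes at that moment; what a row does not reach only later rows make up. A row lasts 1/8 s, in which the tool goes at most 62.5 mm and 10.7 degrees, less where a joint would pass 70% of its speed; a pose out of reach is approached as far as the arm can. A call with a gripper value outside its range is refused whole. The fingers move at their own pace and stop on an object; "squeeze" is the grip in N (left out, the last holds). Time passes only in rows, so rows that repeat a pose let the fingers close. It gives the time, the measured TCP pose, the force and the opening at its end, in the units of the state.
- arm.sense(): the state, without advancing time (a new reading comes with each control period).
- arm.read_camera(name): name is "side" or "top"; returns the picture (480x640x3 uint8, red, green, blue); there is no depth.
- arm.calibration(name): a dict with "K" (3x3 intrinsics, pixels), "k1" (the pictures are not rectified: a ray, as slopes to the right and down, at radius r is drawn at 1 + k1 r^2 times it, then the intrinsics apply), "world_from_camera" (4x4, takes a point from camera to world coordinates). Camera axes: x right, y down, z forward; pixel columns grow to the right and rows downward; lengths in m; the calibration is good to about 2 mm. A picture is of the moment at which its call begins. calibration takes no time and is no camera call.
- arm.sign_off(): hands the job in, once; it reports no verdict.
The state is a dict: "t": time; "joint_positions": joint angles; "dq": joint speeds; "joint_torque": joint torques, N m; "position": TCP position; "tcp_rot": TCP orientation; "ft_force": force on the tool from outside, world axes, zero at the start; "wrist_torque": the same for the moment, N m; "width": opening from 0.0 (shut) to 1.0 (fully open).
Only numpy, scipy, OpenCV 4.12 (cv2) and the standard library are available. Lean on these libraries where they do the work, as an engineer would, in place of code of your own. Each camera call takes 0.05 s, during which the arm holds its last target. There are 200 camera calls.

## Working session

There is one attempt and no reset: what is moved stays moved. The work goes in short steps, Python scripts to look and compute and a tool call to move; the robot and the scene stay as the last step left them, time stands still between calls to the robot, and variables do not carry over. Pictures are saved under pics/ and viewed, about 8 in all and at most 12, crops included, and the job is handed in when it is done.

Besides the shell and the picture viewer there is one more tool, called by a JSON object that holds its "api" and its "payload". play_rows: Moves the arm, as the interface text tells. Its arguments: {"type":"object","properties":{"increments":{"type":"array","items":{"type":"array","items":{"type":"array","items":{"type":"number"}}}},"squeeze":{"type":"number"}},"required":["increments"]}

```bash
mkdir -p pics; ls; python3 - <<'E'
from station import arm
import cv2
for n in("side","top"):
    cv2.imwrite(f"pics/{n}0.png",arm.read_camera(n)[:,:,::-1]); c=arm.calibration(n); print(n,c)
print(arm.sense())
E
```

```text
pics
side {'K': array([[444.55528552,   0.        , 314.17708845],
       [  0.        , 444.55528552, 239.13283304],
       [  0.        ,   0.        ,   1.        ]]), 'k1': -0.08761725301618772, 'world_from_camera': array([[-0.53446677,  0.70727783, -0.46271302,  0.94261074],
       [ 0.8451102 ,  0.43971592, -0.30403725,  0.25060597],
       [-0.01157652, -0.5535413 , -0.83274126,  0.83826608],
       [ 0.        ,  0.        ,  0.        ,  1.        ]])}
top {'K': array([[497.22322846,   0.        , 323.71163296],
       [  0.        , 497.22322846, 237.23649438],
       [  0.        ,   0.        ,   1.        ]]), 'k1': -0.08090714513775288, 'world_from_camera': array([[-0.00693281, -0.99090745,  0.1343665 ,  0.40257298],
       [-0.99982757,  0.00918374,  0.01613957, -0.03792727],
       [-0.01722681, -0.13423143, -0.99080026,  1.16575603],
       [ 0.        ,  0.        ,  0.        ,  1.        ]])}
{'t': 0.1, 'joint_positions': array([-1.32662827e+00,  1.24443346e-01,  1.65152110e+00,  2.06000836e-06,
        1.36748304e+00, -8.26122332e-02]), 'dq': array([ 4.15733336e-04, -4.61613869e-05, -4.03003962e-03, -1.35717217e-03,
        7.11529765e-04,  1.59767743e-04]), 'joint_torque': array([-2.21035009e-05, -4.18880010e+01, -3.61097610e+01,  7.77413906e-02,
        4.61178913e-02, -6.30021714e-05]), 'position': array([ 0.20846343, -0.61501568,  0.18941742]), 'tcp_rot': array([ 9.86681109e-01,  1.62663854e-01, -7.38280680e-05, -9.24474411e-04]), 'ft_force': array([ 0.27201791,  0.19701718, -0.67350095]), 'wrist_torque': array([ 0.01225641,  0.00943423, -0.06737628]), 'width': 1.0001850876129728}
```

View pics/side0.png

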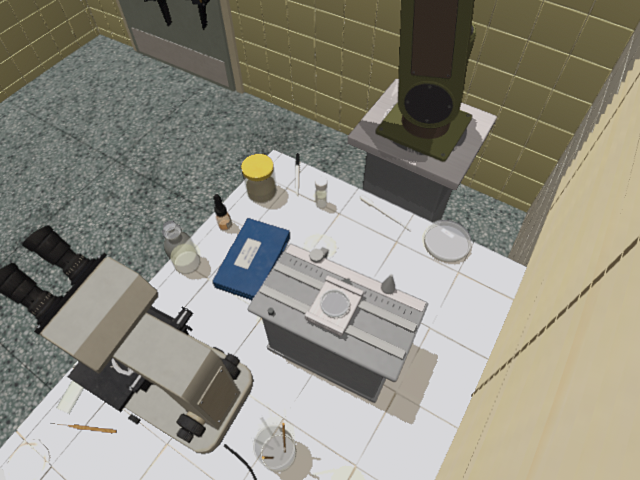

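View pics/top0.png

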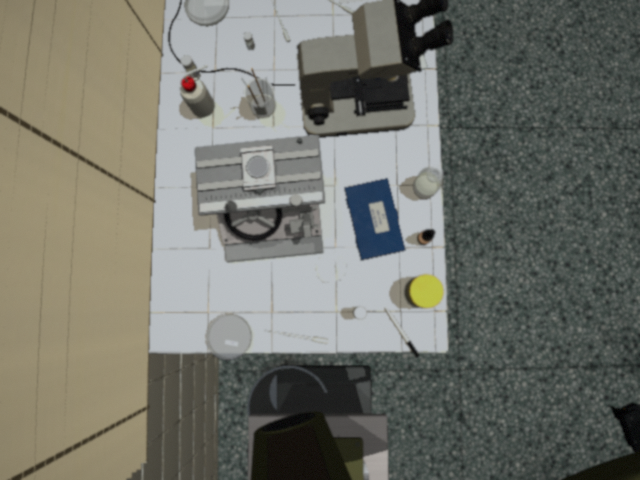

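The side view shows the console with the pointed tag near (389,283) and the round tag near (318,254). In the top view the wheel is near (253,220) and the tags are at about (231,205) and (296,200). Next I'll enlarge both.

```bash
python3 - <<'E'
import cv2
a=cv2.imread("pics/top0.png")[130:270,185:335]; cv2.imwrite("pics/c1.png",cv2.resize(a,None,fx=5,fy=5,interpolation=cv2.INTER_CUBIC)[:600] if 0 else cv2.resize(a,(600,560),interpolation=cv2.INTER_CUBIC))
a=cv2.imread("pics/side0.png")[235:400,240:440]; cv2.imwrite("pics/c2.png",cv2.resize(a,(720,594),interpolation=cv2.INTER_CUBIC))
E
```

```text
(no output)
```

View pics/c1.png

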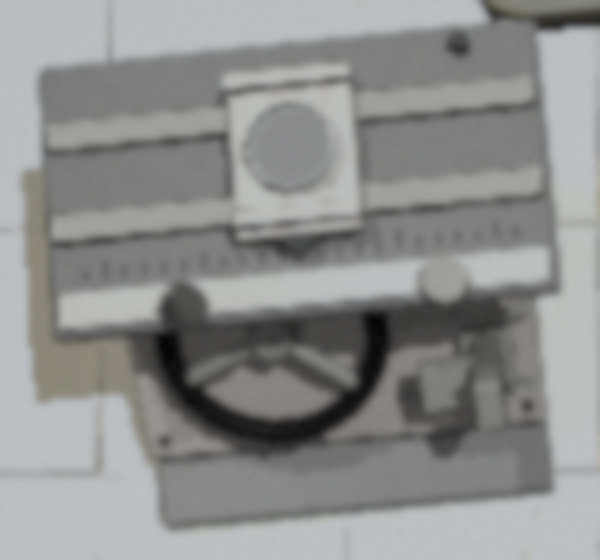

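View pics/c2.png

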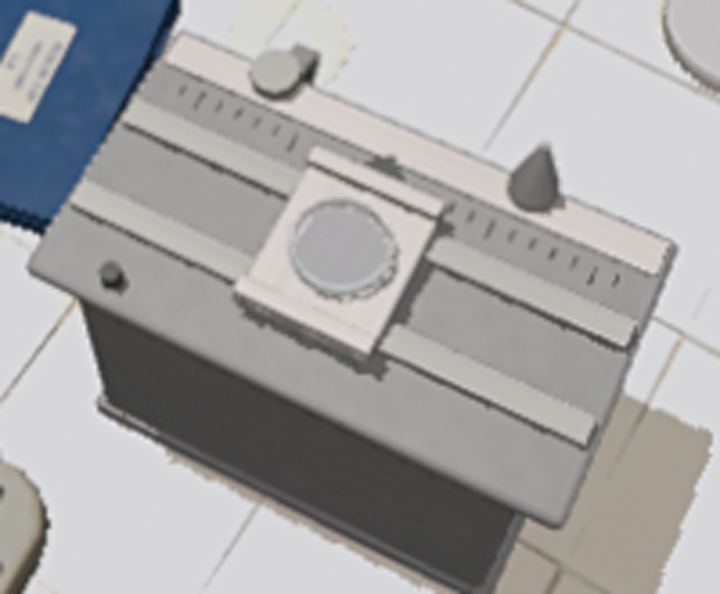

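```bash
cat > h.py <<'E'
import numpy as np, cv2
from station import arm
from scipy.optimize import least_squares
C={n:arm.calibration(n) for n in("side","top")}
def proj(n,P):
    c=C[n];T=np.linalg.inv(c["world_from_camera"]);p=np.atleast_2d(P)@T[:3,:3].T+T[:3,3]
    return cv2.projectPoints(p,np.zeros(3),np.zeros(3),c["K"],np.array([c["k1"],0,0,0.]))[0][:,0]
def ray(n,uv):
    c=C[n];u=cv2.undistortPoints(np.array([[uv]],float),c["K"],np.array([c["k1"],0,0,0.]))[0,0]
    W=c["world_from_camera"];return W[:3,3],W[:3,:3]@np.r_[u,1]
def atz(n,uv,z):
    o,d=ray(n,uv);return o+d*(z-o[2])/d[2]
def tri(uvt,uvs):
    f=lambda X:np.r_[proj("top",X)[0]-uvt,proj("side",X)[0]-uvs]
    r=least_squares(f,[.5,0,.2]);return r.x,r.fun
def c1(u,v):return np.array([185+(u+.5)/4-.5,130+(v+.5)/4-.5])
def c2(u,v):return np.array([240+(u+.5)/3.6-.5,235+(v+.5)/3.6-.5])
E
python3 - <<'E'
from h import *
t=[c1(58,340),c1(557,290),c1(40,70),c1(538,20)]
s=[c2(676,246),c2(180,32),c2(560,525),c2(32,268)]
def M(p):
    x,y,a,D=p;R=np.array([[np.cos(a),-np.sin(a)],[np.sin(a),np.cos(a)]])
    L=np.array([[-.02,.13],[-.02,-.13],[-.02+D,.13],[-.02+D,-.13]])
    return np.c_[L@R.T+[x,y],np.full(4,.182)]
for ns in(("top",),("side",),("top","side")):
    f=lambda p:np.r_[tuple((proj(n,M(p))-(t if n=="top" else s)).ravel() for n in ns)]
    r=least_squares(f,[.5,.05,.1,.15]);print(ns,r.x.round(4),r.fun.round(1))
x,y,a,D=r.x
R=np.array([[np.cos(a),-np.sin(a),0],[np.sin(a),np.cos(a),0],[0,0,1]]);o=np.array([x,y,0])
loc=lambda P:((P-o)@R).round(4)
print("pointer",loc(atz("top",c1(295,257),.196)),loc(atz("side",c2(385,157),.196)))
print("tagP base side",loc(atz("side",c2(533,193),.184)),"apex",loc(atz("side",c2(544,143),.227)),"top apexish",loc(atz("top",c1(180,300),.227)),loc(atz("top",c1(187,303),.184)))
print("tagR top",loc(atz("top",c1(444,281),.192)),loc(atz("side",c2(275,72),.192)))
n=np.array([-.588,0,.809]);up=np.array([.809,0,.588]);
L=lambda yy,s,h:np.array([0,yy,.08])+up*s+n*h
W=lambda p:R@p+o
print("hub",W(L(.03,0,.022)))
pt=np.array([proj("top",W(L(.03+.058*np.cos(q),.058*np.sin(q),.022)))[0] for q in np.linspace(np.pi,2*np.pi,7)])
print("rim in c1",((pt-[185,130])*4+1.5).round())
for yy in(-.05,-.06,-.07,-.08,-.09):print(yy,((proj("top",W(L(yy,-.03,.072)))-[185,130])*4+1.5).round())
for n_,uv,z in(("top",(359,312),.084),("top",(426,291),.097),("top",(427,236),.1)):print(atz(n_,uv,z))
E
```

```text
('top',) [0.616  0.1053 0.086  0.1427] [-1.2 -0.1  1.6  0.1 -0.4 -0.  -0.1  0. ]
('side',) [0.6171 0.1083 0.0882 0.1407] [ 1.4  0.5 -1.  -0.6  1.5  0.4 -2.1 -1.1]
('top', 'side') [0.6165 0.1071 0.0872 0.1416] [-2.1 -0.3  0.7 -0.2 -1.3  0.4 -1.   0.3  0.8 -0.  -1.3 -1.1  0.6  0.3
 -2.8 -1.4]
pointer [0.0063 0.0003 0.196 ] [ 0.0058 -0.0053  0.196 ]
tagP base side [-0.0141  0.0609  0.184 ] apex [-0.0158  0.0595  0.227 ] top apexish [-0.0167  0.0536  0.227 ] [-0.009   0.0583  0.184 ]
tagR top [-0.0124 -0.0727  0.192 ] [-0.0142 -0.0719  0.192 ]
hub [0.60104829 0.13589806 0.097798  ]
rim in c1 [[375. 326.]
 [368. 374.]
 [335. 412.]
 [286. 429.]
 [233. 422.]
 [189. 392.]
 [165. 346.]]
-0.05 [[420. 413.]]
-0.06 [[439. 411.]]
-0.07 [[457. 409.]]
-0.08 [[476. 407.]]
-0.09 [[495. 405.]]
[ 0.38605466 -0.09520196  0.084     ]
[ 0.42938902 -0.23861738  0.097     ]
[ 0.54773287 -0.24410915  0.1       ]
```

{"api": "play_rows", "payload": {"increments": [[[0, 0, -60, 0, 0], [30, -40, -110, -0.1, 0], [70, -90, -120, -0.25, 0], [110, -140, -120, -0.4, 0], [150, -190, -120, -0.55, 0], [190, -240, -120, -0.7, 0], [230, -290, -120, -0.85, 0], [270, -340, -120, -1.0, 0], [310, -390, -120, -1.1, 0], [350, -440, -120, -1.2, 0], [390, -490, -120, -1.3, 0], [390, -490, -120, -1.33, 0]]], "squeeze": 20}}

```text
t: 1.6
position: [0.4208, -0.0233, 0.3101]
tcp_rot: [0.674, 0.739, 0.0, -0.0]
ft_force: [0.5, -0.5, -0.6]
width: 1.003
```

```bash
python3 - <<'E'
from h import *
from scipy.spatial.transform import Rotation as Ro
s=arm.sense();print(s["t"],s["position"],s["joint_positions"].round(3),Ro.from_quat(s["tcp_rot"]).as_matrix().round(3))
a=arm.read_camera("top")[:,:,::-1];b=arm.read_camera("side")[:,:,::-1]
cv2.imwrite("pics/both.png",np.hstack([cv2.resize(a[120:420,150:450],(400,400)),cv2.resize(b[80:400,200:520],(400,400))]))
E
```

```text
1.6 [ 0.42083784 -0.02332732  0.31014049] [-0.183 -0.449  1.958  0.     1.633 -0.275] [[-0.092  0.996 -0.   ]
 [ 0.996  0.092  0.   ]
 [ 0.001 -0.    -1.   ]]
```

View pics/both.png

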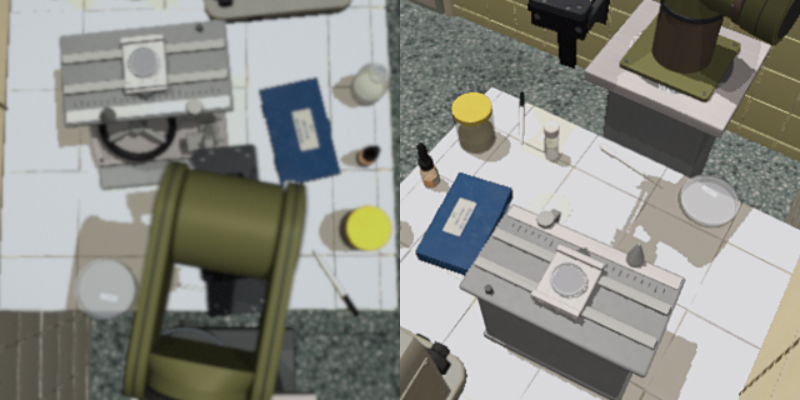

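The left half is the top view and the right half the side view. The gripper body is long along the jaw direction, so over the wheel the jaws must lie along the console's y. The tool stays vertical, so my plan is to bear on the low part of the rim with the fingertips, in front of the deck.

```bash
cat >> h.py <<'E'
from scipy.spatial.transform import Rotation as Ro
X0,Y0,A=.6165,.1071,.0872
R=Ro.from_euler("z",A).as_matrix();O=np.array([X0,Y0,0])
def W(p):return R@np.array(p)+O
def loc(P):return (np.array(P)-O)@R
def here():
    s=arm.sense();return loc(s["position"]),Ro.from_quat(s["tcp_rot"]).as_matrix(),s
def to(*p):
    l,M,s=here();d=M.T@(W(p)-s["position"])*1000
    print(p,"->",d.round(1),"turn",round(np.arctan2(M[1,0],M[0,0])-A,3))
def rect(img,n="side",z=.2,step=.0005):   # u: y from +.13 leftwards down to -.13 ; v: x from -.04 to .13
    c=np.array([[-.04,.13,z],[-.04,-.13,z],[.13,-.13,z],[.13,.13,z]])
    H=cv2.getPerspectiveTransform(proj(n,np.array([W(q) for q in c])).astype(np.float32),np.float32([[0,0],[520,0],[520,340],[0,340]]))
    return cv2.warpPerspective(img,H,(520,340),flags=cv2.INTER_CUBIC)
def carriage():
    t=rect(cv2.imread("pics/side0.png"));I=rect(arm.read_camera("side")[:,:,::-1].copy())
    T=t[110:290,168:352]   # patch about carriage
    r=cv2.matchTemplate(I[100:300],T,cv2.TM_CCOEFF_NORMED);_,m,_,p=cv2.minMaxLoc(r)
    k=r[p[1]];u=p[0];q=0
    if 0<u<len(k)-1:q=.5*(k[u-1]-k[u+1])/(k[u-1]-2*k[u]+k[u+1])
    return -(u+q-168)*.5,m   # mm to the left since start
def st():
    l,M,s=here();print("t",round(s["t"],2),"loc",(l*1000).round(1),"F console",(R.T@s["ft_force"]).round(1),"carriage",carriage())
E
python3 - <<'E'
from h import *
to(-.085,.055,.2);st()
E
```

```text
(-0.085, 0.055, 0.2) -> [168.5 122.1 110. ] turn 1.574
t 1.7 loc [-206.5 -113.9  310. ] F console [ 0.1 -0.4  0.2] carriage (np.float32(0.00016784668), 0.9998618960380554)
```

{"api": "play_rows", "payload": {"increments": [[[20, 15, 0, 0.18, 255], [45, 30, 0, 0.36, 255], [70, 48, 0, 0.54, 255], [95, 66, 0, 0.72, 255], [120, 84, 0, 0.9, 255], [145, 102, 0, 1.08, 255], [168, 122, 20, 1.26, 255], [168, 122, 50, 1.44, 255], [168, 122, 80, 1.574, 255], [168, 122, 110, 1.574, 255], [168, 122, 110, 1.574, 255]]]}}

```text
t: 3.12
position: [0.5261, 0.1496, 0.1973]
tcp_rot: [0.999, 0.04, -0.003, 0.001]
ft_force: [-0.1, 0.4, -0.5]
width: 0.006
```

```bash
python3 - <<'E'
from h import *
to(-.0645,.052,.10);st();print(here()[1].round(3))
cv2.imwrite("pics/a.png",np.hstack([cv2.resize(arm.read_camera("top")[120:280,170:330,::-1],(400,400),interpolation=cv2.INTER_CUBIC),cv2.resize(arm.read_camera("side")[200:360,260:420,::-1],(400,400),interpolation=cv2.INTER_CUBIC)]))
E
```

```text
(-0.0645, 0.052, 0.1) -> [22.5 -2.1 97.1] turn -0.007
t 3.12 loc [-86.4  50.2 197.3] F console [-0.   0.4 -0.5] carriage (np.float32(-0.00019836426), 0.999859631061554)
[[ 0.997  0.081 -0.002]
 [ 0.081 -0.997 -0.001]
 [-0.003  0.    -1.   ]]
```

View pics/a.png

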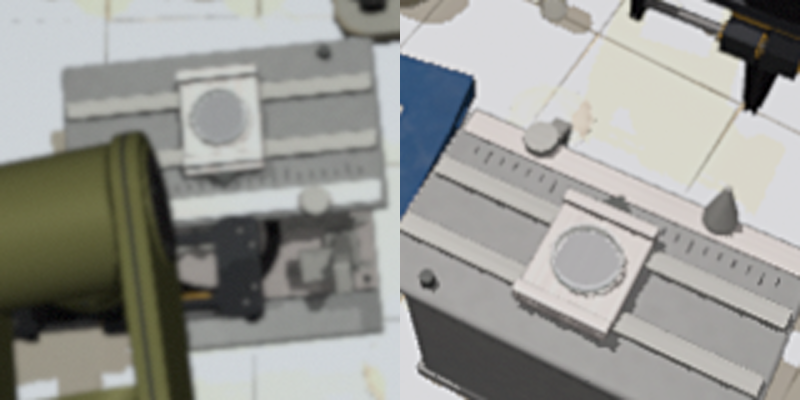

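The arm is now in front of the deck, with its wrist link over the left part. In the side crop the gripper is at the top right, the pointed tag at (722,208) and the pointer at (618,200). I'll descend in stages and watch the force.

{"api": "play_rows", "payload": {"increments": [[[5, -2, 30, 0, 255], [12, -2, 60, 0, 255], [18, -2, 80, 0, 255], [20, -2, 90, 0, 255], [20, -2, 97, 0, 255], [20, -2, 97, 0, 255]]]}}

```text
t: 4.03
position: [0.5477, 0.1552, 0.1038]
tcp_rot: [0.999, 0.041, 0.0, -0.0]
ft_force: [0.5, 0.6, 0.6]
width: 0.003
```

```bash
python3 - <<'E'
from h import *
to(-.0645,.052,.075);st()
cv2.imwrite("pics/b.png",cv2.resize(arm.read_camera("side")[40:340,240:640,::-1],(800,600),interpolation=cv2.INTER_CUBIC))
E
```

```text
(-0.0645, 0.052, 0.075) -> [-0.1  1.9 28.8] turn -0.004
t 4.03 loc [-64.4  53.9 103.8] F console [0.5 0.5 0.6] carriage (np.float32(0.0011062622), 0.9998615980148315)
```

View pics/b.png

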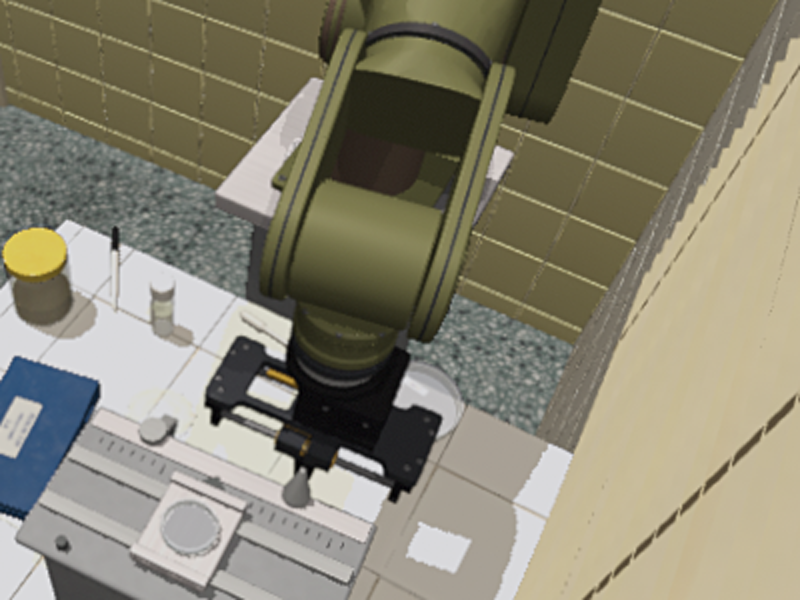

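The gripper bar is in front of the deck, clear of the pointed tag at about (298,485), with no contact force. I'll lower onto the rim.

{"api": "play_rows", "payload": {"increments": [[[0, 2, 12, 0, 255], [0, 2, 22, 0, 255], [0, 2, 24, 0, 255], [0, 2, 24, 0, 255]]]}}

```text
t: 4.62
position: [0.5475, 0.1531, 0.0791]
tcp_rot: [0.999, 0.041, -0.0, 0.0]
ft_force: [1.3, -0.6, -0.1]
width: 0.006
```

{"api": "play_rows", "payload": {"increments": [[[0, 0, 2, 0, 255], [0, 0, 3, 0, 255], [0, 0, 3, 0, 255]]]}}

```text
t: 5.0
position: [0.5478, 0.1532, 0.0766]
tcp_rot: [0.999, 0.041, 0.0, -0.0]
ft_force: [1.0, 0.1, -0.4]
width: 0.003
```

{"api": "play_rows", "payload": {"increments": [[[0, 0, 2, 0, 255], [0, 0, 3, 0, 255], [0, 0, 3, 0, 255]]]}}

```text
t: 5.38
position: [0.5476, 0.1531, 0.0734]
tcp_rot: [0.999, 0.041, -0.0, 0.0]
ft_force: [0.2, -0.1, 0.2]
width: 0.006
```

{"api": "play_rows", "payload": {"increments": [[[0, 0, 2, 0, 255], [0, 0, 2, 0, 255]]]}}

```text
t: 5.62
position: [0.5476, 0.1532, 0.0713]
tcp_rot: [0.999, 0.041, -0.0, 0.0]
ft_force: [1.3, 1.0, -0.3]
width: 0.005
```

{"api": "play_rows", "payload": {"increments": [[[0, 0, 2, 0, 255], [0, 0, 2, 0, 255]]]}}

```text
t: 5.88
position: [0.5476, 0.1532, 0.0693]
tcp_rot: [0.999, 0.041, -0.0, 0.0]
ft_force: [-0.1, 0.6, -0.1]
width: 0.003
```

{"api": "play_rows", "payload": {"increments": [[[0, 0, 2, 0, 255], [0, 0, 2, 0, 255]]]}}

```text
t: 6.12
position: [0.5476, 0.1531, 0.0673]
tcp_rot: [0.999, 0.041, -0.0, 0.0]
ft_force: [-0.9, 0.4, -0.5]
width: 0.008
```

{"api": "play_rows", "payload": {"increments": [[[1, 0, 0, 0, 255], [1, 0, 0, 0, 255]]]}}

```text
t: 6.38
position: [0.5489, 0.1533, 0.0676]
tcp_rot: [0.999, 0.041, 0.0, -0.0]
ft_force: [0.1, -0.1, 0.2]
width: 0.003
```

{"api": "play_rows", "payload": {"increments": [[[1, 0, 0, 0, 255], [1, 0, 0, 0, 255]]]}}

```text
t: 6.62
position: [0.5499, 0.1533, 0.0676]
tcp_rot: [0.999, 0.041, 0.0, -0.0]
ft_force: [0.0, 0.2, -1.0]
width: 0.002
```

{"api": "play_rows", "payload": {"increments": [[[1, 0, 0, 0, 255], [1, 0, 0, 0, 255]]]}}

```text
t: 6.88
position: [0.5508, 0.1534, 0.0676]
tcp_rot: [0.999, 0.041, 0.0, -0.0]
ft_force: [-1.4, 0.2, 0.0]
width: 0.006
```

{"api": "play_rows", "payload": {"increments": [[[1, 0, 0, 0, 255], [1, 0, 0, 0, 255]]]}}

```text
t: 7.12
position: [0.5518, 0.1535, 0.0676]
tcp_rot: [0.999, 0.041, 0.0, -0.0]
ft_force: [0.2, 0.5, -0.8]
width: 0.003
```

{"api": "play_rows", "payload": {"increments": [[[1, 0, 0, 0, 255], [1, 0, 0, 0, 255]]]}}

```text
t: 7.38
position: [0.5528, 0.1536, 0.0676]
tcp_rot: [0.999, 0.041, -0.0, 0.0]
ft_force: [-0.1, -0.1, -0.5]
width: 0.003
```

{"api": "play_rows", "payload": {"increments": [[[1, 0, 0, 0, 255], [1, 0, 0, 0, 255]]]}}

```text
t: 7.62
position: [0.5529, 0.1536, 0.0675]
tcp_rot: [0.999, 0.041, -0.001, 0.0]
ft_force: [-4.3, -0.6, 2.5]
width: 0.001
```

{"api": "play_rows", "payload": {"increments": [[[1, 0, 0, 0, 255], [1, 0, 0, 0, 255]]]}}

```text
t: 7.88
position: [0.5528, 0.1536, 0.0676]
tcp_rot: [0.999, 0.042, -0.002, 0.0]
ft_force: [-9.9, -2.1, 5.6]
width: 0.008
```

```bash
python3 - <<'E'
from h import *
st()
cv2.imwrite("pics/d.png",np.hstack([cv2.resize(arm.read_camera("top")[140:280,180:320,::-1],(400,400),interpolation=cv2.INTER_CUBIC),cv2.resize(arm.read_camera("side")[200:340,320:460,::-1],(400,400),interpolation=cv2.INTER_CUBIC)]))
E
```

```text
t 7.88 loc [-59.5  51.8  67.6] F console [-10.   -1.3   5.6] carriage (np.float32(0.0008773804), 0.9998612999916077)
```

View pics/d.png

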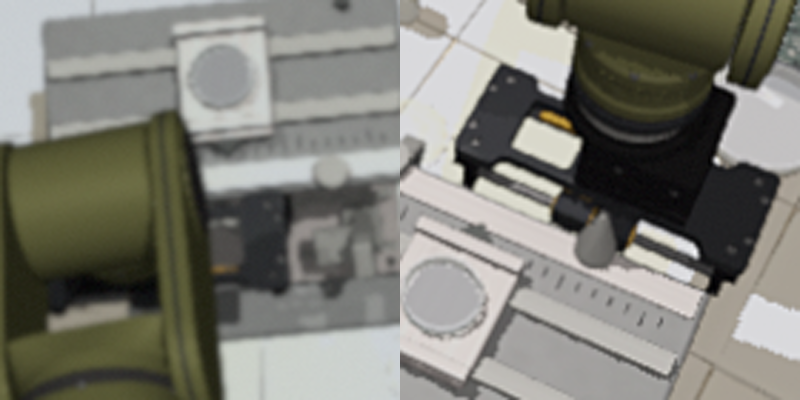

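```bash
python3 - <<'E'
from h import *
l,M,s=here();F=R.T@s["ft_force"];T=R.T@s["wrist_torque"];print(F,T)
# line of action points relative to sensor origin: r = FxT/|F|^2 + k F
r0=np.cross(F,T)/(F@F);print(r0)
print("if about TCP, points:",[(l+r0+k*F/np.linalg.norm(F)).round(3).tolist() for k in(-.05,0,.05)])
E
```

```text
[-10.38662415  -0.5566029    5.22500645] [ 9.39349857e-03  7.99310803e-01 -5.89492199e-04]
[-0.03082146  0.00031705 -0.06123523]
if about TCP, points: [[-0.046, 0.055, -0.016], [-0.09, 0.052, 0.006], [-0.135, 0.05, 0.029]]
```

```bash
python3 - <<'E'
from h import *
for dx in(-.01,0,.01):
  for dy in(-.012,.012):
    p=proj("side",W([-.0864+dx,.0502+dy,.1973]))[0];print(dx,dy,(p-[260,200])/.4+[400,0])
p=proj("side",W([-.0864,.0502,.2753]))[0];print((p-[260,200])/.4+[400,0])
for x in(-.0375,.0375):
  for y in(-.09,.09):
    q=W([-.0595+x,.0518+y,.16]);print(x,y,"d-side",((proj("side",q)[0]-[320,200])/.35+[400,0]).round(),"d-top",((proj("top",q)[0]-[180,140])/.35).round())
E
```

```text
-0.01 -0.012 [736.16788323 103.35629079]
-0.01 0.012 [768.7262372  116.57499534]
0 -0.012 [730.79394641 114.22102353]
0 0.012 [763.5288108  127.60636048]
0.01 -0.012 [725.34509266 125.22837555]
0.01 0.012 [758.25746218 138.78340521]
[765.36469635  53.99083941]
-0.0375 -0.09 d-side [494. 104.] d-top [296. 301.]
-0.0375 0.09 d-side [762. 215.] d-top [ 47. 325.]
0.0375 -0.09 d-side [444. 195.] d-top [287. 198.]
0.0375 0.09 d-side [722. 316.] d-top [ 41. 222.]
```

{"api": "play_rows", "payload": {"increments": [[[0, 0, -3, 0, 255], [0, 0, -3, 0, 255]]]}}

```text
t: 8.28
position: [0.5525, 0.1535, 0.0692]
tcp_rot: [0.999, 0.042, -0.002, 0.0]
ft_force: [-6.8, -0.5, -0.9]
width: 0.004
```

```bash
python3 - <<'E'
from h import *
a=cv2.imread("pics/a.png").max(axis=2)
for v in range(30,140,8):
    d=np.where(a[v,700:800]<70)[0]+700; print(v,(d.min(),d.max(),len(d)) if len(d) else None)
E
```

```text
30 (np.int64(707), np.int64(799), 80)
38 (np.int64(721), np.int64(799), 72)
46 (np.int64(721), np.int64(799), 72)
54 (np.int64(732), np.int64(799), 64)
62 (np.int64(746), np.int64(799), 54)
70 (np.int64(746), np.int64(796), 51)
78 (np.int64(746), np.int64(792), 30)
86 (np.int64(745), np.int64(770), 26)
94 (np.int64(744), np.int64(766), 23)
102 (np.int64(745), np.int64(761), 17)
110 (np.int64(752), np.int64(756), 5)
118 None
126 None
134 None
```

{"api": "play_rows", "payload": {"increments": [[[-5, 0, 0, 0, 255], [-5, 0, -7, 0, 255], [-5, 0, -7, 0, 255]]]}}

```text
t: 8.65
position: [0.5511, 0.1536, 0.0792]
tcp_rot: [0.999, 0.041, 0.002, -0.0]
ft_force: [0.4, -0.1, -0.1]
width: 0.005
```

{"api": "play_rows", "payload": {"increments": [[[0, 0, 6, 0, 255], [0, 0, 12, 0, 255], [0, 0, 12, 0, 255]]]}}

```text
t: 9.02
position: [0.5489, 0.1532, 0.0643]
tcp_rot: [0.999, 0.041, -0.001, 0.0]
ft_force: [-0.0, -0.5, 0.7]
width: 0.005
```

{"api": "play_rows", "payload": {"increments": [[[0, 0, 2, 0, 255], [0, 0, 2, 0, 255]]]}}

```text
t: 9.28
position: [0.5497, 0.1533, 0.0634]
tcp_rot: [0.999, 0.041, -0.0, 0.0]
ft_force: [-1.0, -0.5, 0.0]
width: 0.007
```

{"api": "play_rows", "payload": {"increments": [[[0, 0, 2, 0, 255], [0, 0, 2, 0, 255]]]}}

```text
t: 9.52
position: [0.5496, 0.1533, 0.0614]
tcp_rot: [0.999, 0.041, -0.0, 0.0]
ft_force: [0.1, 0.5, 1.0]
width: 0.006
```

{"api": "play_rows", "payload": {"increments": [[[0, 0, 2, 0, 255], [0, 0, 2, 0, 255]]]}}

```text
t: 9.78
position: [0.5496, 0.1533, 0.0593]
tcp_rot: [0.999, 0.041, -0.0, 0.0]
ft_force: [0.7, -0.3, 0.6]
width: 0.006
```

{"api": "play_rows", "payload": {"increments": [[[1, 0, 0, 0, 255], [2, 0, 0, 0, 255], [2, 0, 0, 0, 255]]]}}

```text
t: 10.15
position: [0.5519, 0.1535, 0.0597]
tcp_rot: [0.999, 0.041, 0.0, -0.0]
ft_force: [-0.3, 0.0, -0.4]
width: 0.006
```

{"api": "play_rows", "payload": {"increments": [[[0, 0, 4, 0, 255], [0, 0, 6, 0, 255], [0, 0, 6, 0, 255]]]}}

```text
t: 10.52
position: [0.5514, 0.1535, 0.0531]
tcp_rot: [0.999, 0.041, -0.0, 0.0]
ft_force: [0.1, 0.6, 0.6]
width: 0.001
```

```bash
python3 - <<'E'
from h import *
l,M,s=here();print(l,s["joint_positions"].round(4).tolist(),(R.T@s["wrist_torque"]).round(3))
cv2.imwrite("pics/e.png",np.hstack([cv2.resize(arm.read_camera("top")[160:300,180:320,::-1],(400,400),interpolation=cv2.INTER_CUBIC),cv2.resize(arm.read_camera("side")[220:360,320:460,::-1],(400,400),interpolation=cv2.INTER_CUBIC)]))
E
```

```text
[-0.06082694  0.05184493  0.05309689] [0.1776, 0.0806, 1.94, 0.0, 1.1218, 1.6656] [ 0.04   0.006 -0.039]
```

{"api": "play_rows", "payload": {"increments": [[[-15, 0, -20, 0, 255], [-25, 0, -70, 0, 255], [-25, 0, -120, 0, 255], [-25, 0, -160, 0, 255], [-25, 0, -160, 0, 255], [-25, 0, -160, 0, 255]]]}}

```text
t: 11.38
position: [0.5263, 0.1513, 0.2126]
tcp_rot: [0.999, 0.041, -0.001, 0.0]
ft_force: [-0.7, 0.4, -1.0]
width: 0.006
```

```bash
python3 - <<'E'
from h import *
I=arm.read_camera("side")[:,:,::-1].copy();l,M,s=here();print(l,s["dq"].round(3))
c=proj("side",s["position"])[0];u,v=(c-[50,60]).astype(int);print(c,u,v)
J=cv2.resize(I[v:v+100,u:u+100],(600,600),interpolation=cv2.INTER_CUBIC)
for dx in(-.01,.01):
  for dy in(-.012,.012):
    for dz in(0,.019,.078):
      p=(proj("side",s["position"]+M@[dx,dy,-dz])[0]-[u,v]+.5)*6-.5
      cv2.circle(J,tuple(int(k) for k in p),2,[(0,0,255),(0,255,0),(255,0,0)][[0,.019,.078].index(dz)],-1)
cv2.imwrite("pics/f.png",J)
E
```

```text
[-0.08645953  0.05187848  0.21164462] [-0.001  0.01   0.014  0.001  0.001  0.001]
[401.03943883 244.13413446] 351 184
```

View pics/f.png

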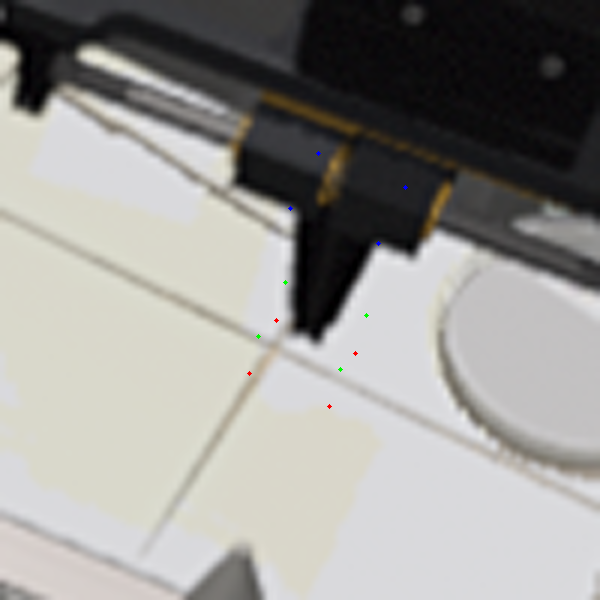

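The closed fingers taper: the visible tip at (315,342) is above the predicted TCP marks. The real tip therefore stops about 15–18 mm short of the TCP, which explains why I've had no contact. I'll go back and descend further.

{"api": "play_rows", "payload": {"increments": [[[0, 2, 40, 0, 255], [5, 2, 90, 0, 255], [18, 2, 120, 0, 255], [26, 2, 140, 0, 255], [26, 2, 152, 0, 255], [26, 2, 156, 0, 255], [26, 2, 156, 0, 255]]]}}

```text
t: 12.3
position: [0.5526, 0.1516, 0.0576]
tcp_rot: [0.999, 0.041, -0.0, 0.0]
ft_force: [-1.0, -0.2, -0.2]
width: 0.003
```

{"api": "play_rows", "payload": {"increments": [[[0, 0, 2, 0, 255], [0, 0, 2, 0, 255]]]}}

```text
t: 12.55
position: [0.5532, 0.1517, 0.0562]
tcp_rot: [0.999, 0.041, 0.001, -0.0]
ft_force: [0.7, -0.2, 0.1]
width: 0.002
```

{"api": "play_rows", "payload": {"increments": [[[0, 0, 2, 0, 255], [0, 0, 2, 0, 255]]]}}

```text
t: 12.8
position: [0.5528, 0.1516, 0.0535]
tcp_rot: [0.999, 0.041, -0.0, 0.0]
ft_force: [0.1, -0.3, -0.3]
width: 0.006
```

{"api": "play_rows", "payload": {"increments": [[[0, 0, 2, 0, 255], [0, 0, 2, 0, 255]]]}}

```text
t: 13.05
position: [0.5527, 0.1516, 0.0513]
tcp_rot: [0.999, 0.041, -0.0, 0.0]
ft_force: [0.2, 0.3, -0.6]
width: 0.006
```

{"api": "play_rows", "payload": {"increments": [[[0, 0, 2, 0, 255], [0, 0, 2, 0, 255]]]}}

```text
t: 13.3
position: [0.5531, 0.1517, 0.0499]
tcp_rot: [0.999, 0.041, 0.0, -0.0]
ft_force: [-1.1, 0.2, 2.4]
width: 0.006
```

{"api": "play_rows", "payload": {"increments": [[[0, 0, 2, 0, 255], [0, 0, 2, 0, 255]]]}}

```text
t: 13.55
position: [0.5534, 0.1518, 0.0495]
tcp_rot: [0.999, 0.041, 0.0, -0.0]
ft_force: [-4.7, -0.2, 10.4]
width: 0.006
```

{"api": "play_rows", "payload": {"increments": [[[0, 0, 2, 0, 255], [0, 0, 2, 0, 255]]]}}

```text
t: 13.8
position: [0.5535, 0.1518, 0.0492]
tcp_rot: [0.999, 0.042, 0.0, -0.0]
ft_force: [-8.0, -1.6, 17.6]
width: 0.007
```

{"api": "play_rows", "payload": {"increments": [[[0, 0, 2, 0, 255], [0, 0, 2, 0, 255]]]}}

```text
t: 14.05
position: [0.5536, 0.1519, 0.049]
tcp_rot: [0.999, 0.042, -0.0, 0.0]
ft_force: [-13.6, -2.8, 26.8]
width: 0.004
```

Contact with the rim, 27 N at most. Now I'll drag along −y.

{"api": "play_rows", "payload": {"increments": [[[0, 4, 0, 0, 255], [0, 8, 0, 0, 255], [0, 12, 0, 0, 255], [0, 16, 0.5, 0, 255], [0, 20, 0.5, 0, 255], [0, 24, 0.5, 0, 255], [0, 28, 0.5, 0, 255], [0, 32, 0.5, 0, 255], [0, 32, 0.5, 0, 255]]]}}

```text
t: 15.18
position: [0.5579, 0.1214, 0.0474]
tcp_rot: [0.999, 0.041, 0.002, -0.002]
ft_force: [-4.4, 3.4, 16.4]
width: 0.0
```

```bash
python3 - <<'E'
from h import *
st()
E
```

```text
t 15.18 loc [-57.1  19.3  47.4] F console [-4.1  3.7 16.4] carriage (np.float32(9.84523), 0.9752967953681946)
```

Works: 9.8 mm of carriage travel in one stroke, without slip. I'll repeat with a longer stroke.

{"api": "play_rows", "payload": {"increments": [[[-1, 0, -12, 0, 255], [-1, -20, -14, 0, 255], [-1, -36, -14, 0, 255], [-1, -36, -8, 0, 255], [-1, -36, -2, 0, 255], [-1, -36, -1, 0, 255], [-1, -36, -1, 0, 255]]]}}

```text
t: 16.1
position: [0.5522, 0.1563, 0.0506]
tcp_rot: [0.999, 0.042, -0.0, -0.0]
ft_force: [-17.2, -2.7, 35.1]
width: 0.007
```

{"api": "play_rows", "payload": {"increments": [[[0, 5, 0, 0, 255], [0, 10, 0, 0, 255], [0, 15, 0.5, 0, 255], [0, 20, 1, 0, 255], [0, 25, 1, 0, 255], [0, 30, 1, 0, 255], [0, 35, 1, 0, 255], [0, 40, 1, 0, 255], [0, 44, 1, 0, 255], [0, 44, 1, 0, 255]]]}}

```text
t: 17.35
position: [0.5588, 0.1149, 0.0484]
tcp_rot: [0.999, 0.041, 0.004, -0.003]
ft_force: [-4.7, 7.5, 20.9]
width: 0.004
```

```bash
python3 - <<'E'
from h import *
st()
E
```

```text
t 17.35 loc [-56.8  12.8  48.4] F console [-4.   7.9 20.9] carriage (np.float32(23.046806), 0.978278398513794)
```

{"api": "play_rows", "payload": {"increments": [[[-1, 0, -12, 0, 255], [-1, -22, -14, 0, 255], [-1, -44, -14, 0, 255], [-1, -44, -8, 0, 255], [-1, -44, -3, 0, 255], [-1, -44, -2, 0, 255], [-1, -44, -2, 0, 255]]]}}

```text
t: 18.27
position: [0.5502, 0.1554, 0.0501]
tcp_rot: [0.999, 0.041, -0.001, -0.0]
ft_force: [-16.1, -0.4, 31.0]
width: 0.005
```

{"api": "play_rows", "payload": {"increments": [[[0, 5, 0, 0, 255], [0, 10, 0, 0, 255], [0, 15, 0.5, 0, 255], [0, 20, 1, 0, 255], [0, 25, 1.5, 0, 255], [0, 30, 1.5, 0, 255], [0, 35, 1.5, 0, 255], [0, 40, 1.5, 0, 255], [0, 44, 1.5, 0, 255], [0, 44, 1.5, 0, 255]]]}}

```text
t: 19.52
position: [0.5587, 0.1134, 0.0488]
tcp_rot: [0.999, 0.041, 0.005, -0.002]
ft_force: [-1.2, 7.1, 19.6]
width: 0.007
```

```bash
python3 - <<'E'
from h import *
st()
E
```

```text
t 19.52 loc [-57.   11.3  48.8] F console [-0.6  7.2 19.6] carriage (np.float32(36.710373), 0.966271162033081)
```

Now 36.7 mm. Another stroke of the same size, keeping x at 0.

{"api": "play_rows", "payload": {"increments": [[[0, 0, -12, 0, 255], [0, -22, -14, 0, 255], [0, -44, -14, 0, 255], [0, -44, -8, 0, 255], [0, -44, -3, 0, 255], [0, -44, -2, 0, 255], [0, -44, -2, 0, 255]]]}}

```text
t: 20.45
position: [0.5503, 0.1549, 0.0499]
tcp_rot: [0.999, 0.041, -0.001, -0.0]
ft_force: [-14.2, -0.8, 26.9]
width: 0.009
```

{"api": "play_rows", "payload": {"increments": [[[0, 5, 0, 0, 255], [0, 10, 0, 0, 255], [0, 15, 0.5, 0, 255], [0, 20, 1, 0, 255], [0, 25, 1.5, 0, 255], [0, 30, 1.5, 0, 255], [0, 35, 1.5, 0, 255], [0, 40, 1.5, 0, 255], [0, 44, 1.5, 0, 255], [0, 44, 1.5, 0, 255]]]}}

```text
t: 21.7
position: [0.5584, 0.1128, 0.049]
tcp_rot: [0.999, 0.041, 0.004, -0.002]
ft_force: [-1.0, 7.5, 17.2]
width: -0.001
```

{"api": "play_rows", "payload": {"increments": [[[-5, 0, -12, 0, 255], [-25, 20, -40, 0, 255], [-60, 60, -80, 0, 255], [-60, 100, -100, 0, 255], [-60, 100, -100, 0, 255]]]}}

```text
t: 22.32
position: [0.503, 0.004, 0.1455]
tcp_rot: [0.999, 0.039, 0.001, 0.001]
ft_force: [0.3, 0.3, -0.5]
width: 0.005
```

```bash
python3 - <<'E'
from h import *
st()
s=arm.read_camera("side")[:,:,::-1];t=arm.read_camera("top")[:,:,::-1]
cv2.imwrite("pics/side1.png",s);cv2.imwrite("pics/top1.png",t)
# side crop x 290..430,y 235..335 (x4.2->), top crop 195..335? 
cv2.imwrite("pics/g.png",np.vstack([cv2.resize(s[235:310,300:440],(800,429),interpolation=cv2.INTER_CUBIC),cv2.resize(t[178:218,195:335],(800,229),interpolation=cv2.INTER_CUBIC)])[:600])
E
```

```text
t 22.32 loc [-122.   -92.8  145.5] F console [ 0.4  0.2 -0.5] carriage (np.float32(50.234505), 0.9642885327339172)
```

View pics/g.png

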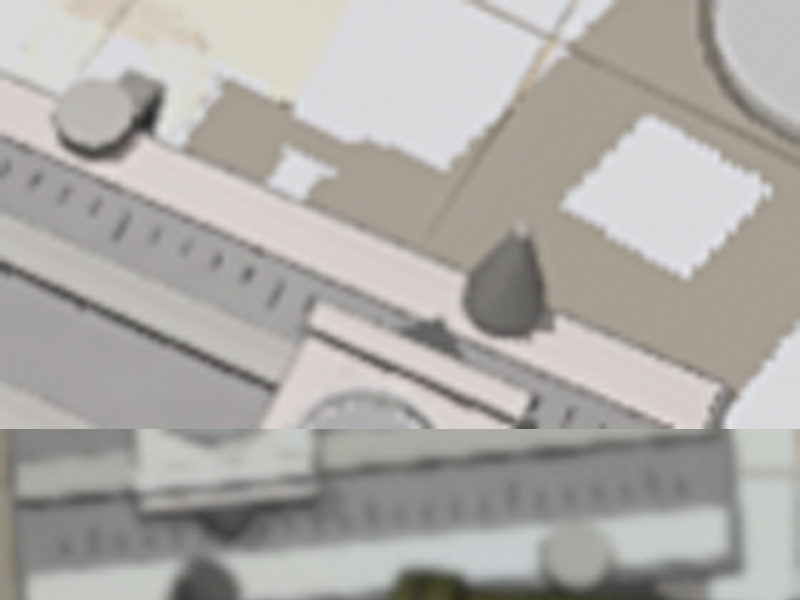

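```bash
python3 - <<'E'
from h import *
k=800/140
S=lambda u,v:np.array([300+(u+.5)/k-.5,235+(v+.5)/k-.5])
T=lambda u,v:np.array([195+(u+.5)/k-.5,178+(v-429+.5)/k-.5])
for zb in(.182,.185):
  print(zb,"base",loc(atz("side",S(505,302),zb)).round(4),"apex",loc(atz("side",S(520,226),zb+.045)).round(4))
print("ptr side",loc(atz("side",S(433,318),.196)).round(4),"top",loc(atz("top",T(228,537),.196)).round(4))
print("tag top: apex?",loc(atz("top",T(203,580),.227)).round(4),"base",loc(atz("top",T(207,593),.184)).round(4))
# silhouettes of model cone for y hypotheses
for y in(.057,.059,.061,.063):
  th=np.linspace(0,6.28,60);b=np.array([W([-.0115+.012*np.cos(q),y+.012*np.sin(q),.184]) for q in th])
  ps=(proj("side",b)-[300,235]+.5)*k;pa=(proj("side",W([-.0115,y,.229]))[0]-[300,235]+.5)*k
  pt=(proj("top",b)-[195,178]+.5)*k+[0,429]
  print(y,"side L/R/bot",ps[:,0].min().round(),ps[:,0].max().round(),ps[:,1].max().round(),"apex",pa.round(),"top L/R",pt[:,0].min().round(),pt[:,0].max().round(),pt[:,1].min().round(),"apex",((proj("top",W([-.0115,y,.229]))[0]-[195,178]+.5)*k+[0,429]).round())
t=cv2.imread("pics/top1.png")[:,:,::-1]
print(t[196:216,224:240].mean(axis=2).astype(int))
E
```

```text
0.182 base [-0.0167  0.0606  0.182 ] apex [-0.016   0.0591  0.227 ]
0.185 base [-0.0151  0.0609  0.185 ] apex [-0.0143  0.0594  0.23  ]
ptr side [0.0048 0.0455 0.196 ] top [0.0059 0.0486 0.196 ]
tag top: apex? [-0.0155  0.0526  0.227 ] base [-0.0107  0.0596  0.184 ]
0.057 side L/R/bot 446.0 530.0 346.0 apex [508. 233.] top L/R 181.0 249.0 562.0 apex [189. 569.]
0.059 side L/R/bot 453.0 536.0 349.0 apex [515. 236.] top L/R 176.0 243.0 562.0 apex [183. 570.]
0.061 side L/R/bot 459.0 542.0 352.0 apex [522. 239.] top L/R 170.0 237.0 563.0 apex [177. 570.]
0.063 side L/R/bot 466.0 549.0 354.0 apex [528. 241.] top L/R 165.0 232.0 563.0 apex [171. 571.]
[[124 117 118 125 128 124 109  93  84  76  70  67  76  90 101 106]
 [129 123 122 130 133 129 120 113 107  95  86  89  98 106 111 113]
 [133 129 128 132 134 132 128 127 125 120 115 118 123 125 122 124]
 [138 136 136 134 132 129 128 132 138 144 147 152 156 153 149 151]
 [154 152 146 136 124 116 114 124 138 153 168 178 182 183 183 183]
 [175 171 157 136 113  99  95 100 116 138 161 180 192 195 197 197]
 [187 175 153 126 104  89  85  86  92 109 1
[... 195 characters left out ...]
  84  85  99 130 167 189 196]
 [149 103  70  62  67  76  78  82  83  85  86  93 119 159 184 191]
 [134  92  65  59  62  70  75  78  81  83  83  89 115 148 170 173]
 [133  94  64  58  61  66  72  76  78  80  81  86 106 130 142 142]
 [132  96  69  58  61  64  68  71  75  76  77  79  94 107 116 117]
 [113  89  67  59  60  62  66  69  71  72  72  73  82  90  96  98]
 [ 96  82  66  60  57  59  60  64  68  68  66  68  70  73  76  78]
 [ 81  70  56  48  45  50  57  63  66  66  66  65  65  68  69  71]
 [ 52  44  34  26  29  40  57  66  69  69  68  70  70  71  73  72]
 [ 34  20  13   8  22  37  57  69  72  73  73  72  72  72  72  74]
 [ 30  13   8  11  19  37  56  68  74  73  72  73  73  75  74  73]]
```

The side crop has the pointer tip at (433,318) and the tag foot centred near (505,302), apex (520,226). The top crop has the pointer at (228,537) and the tag disc spanning 176–237. That leaves about 12.5 mm (11.4 from the top view, 14.5 from the side). One more stroke.

{"api": "play_rows", "payload": {"increments": [[[0, -50, 0, 0, 255], [0, -100, 30, 0, 255], [25, -143, 50, 0, 255], [60, -143, 86, 0, 255], [60, -143, 92, 0, 255], [60, -143, 97, 0, 255], [60, -143, 98, 0, 255], [60, -143, 98, 0, 255]]]}}

```text
t: 23.48
position: [0.5518, 0.1559, 0.0506]
tcp_rot: [0.999, 0.042, 0.001, -0.0]
ft_force: [-8.6, -0.5, 27.6]
width: 0.005
```

{"api": "play_rows", "payload": {"increments": [[[0, 5, 0, 0, 255], [0, 10, 0, 0, 255], [0, 15, 0.5, 0, 255], [0, 20, 1, 0, 255], [0, 25, 1.5, 0, 255], [0, 30, 1.5, 0, 255], [0, 35, 1.5, 0, 255], [0, 40, 1.5, 0, 255], [0, 40, 1.5, 0, 255]]]}}

```text
t: 24.6
position: [0.5527, 0.1171, 0.0484]
tcp_rot: [0.999, 0.042, -0.002, -0.002]
ft_force: [-14.8, 4.2, 28.7]
width: 0.005
```

{"api": "play_rows", "payload": {"increments": [[[-5, 0, -12, 0, 255], [-25, 20, -40, 0, 255], [-60, 60, -80, 0, 255], [-60, 110, -100, 0, 255], [-60, 110, -100, 0, 255]]]}}

```text
t: 25.22
position: [0.5039, -0.0021, 0.1458]
tcp_rot: [0.999, 0.04, 0.001, 0.0]
ft_force: [0.4, 0.1, 0.0]
width: 0.005
```

```bash
python3 - <<'E'
from h import *
st()
s=arm.read_camera("side")[:,:,::-1];t=arm.read_camera("top")[:,:,::-1]
cv2.imwrite("pics/side2.png",s);cv2.imwrite("pics/top2.png",t)
# rectified console-aligned views at z=.196 (pointer plane): 4 px/mm in y, u left = +y
def rr(n,img,z=.196,ya=.1,yb=.02,xa=-.045,xb=.03,k=8000):
    w,h=int((ya-yb)*k),int((xb-xa)*k)
    c=np.array([W(q) for q in([xa,ya,z],[xa,yb,z],[xb,yb,z],[xb,ya,z])])
    H=cv2.getPerspectiveTransform(proj(n,c).astype(np.float32),np.float32([[0,0],[w,0],[w,h],[0,h]]))
    return cv2.flip(cv2.warpPerspective(img,H,(w,h),flags=cv2.INTER_CUBIC),0)
J=np.vstack([cv2.resize(rr("side",s),None,fx=1,fy=.5),cv2.resize(rr("top",t),None,fx=1,fy=.5)])
for y in(.05,.06,.07):
    u=int((.1-y)*8000);J[::6,u]=(0,0,255)
cv2.imwrite("pics/i.png",J);print(J.shape)
E
```

```text
t 25.23 loc [-121.7  -98.9  145.8] F console [0.4 0.  0. ] carriage (np.float32(66.13649), 0.9524574875831604)
(600, 640, 3)
```

View pics/i.png

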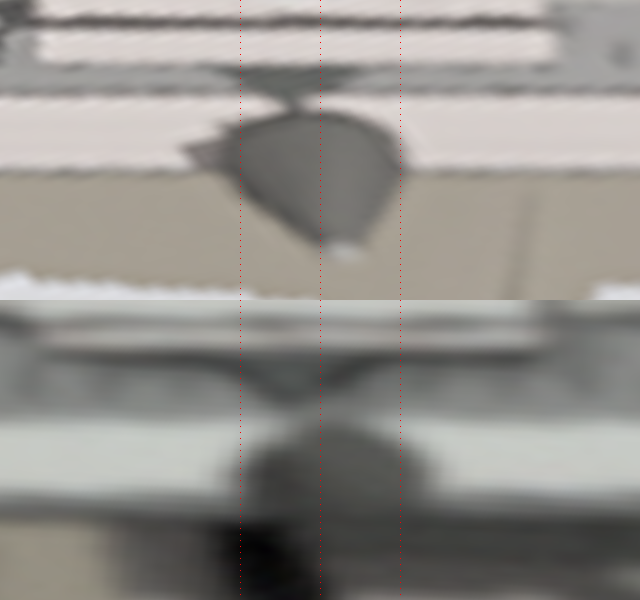

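In this rectified view (8 px/mm; the red lines are y = 70, 60 and 50 mm) the pointer tip is at u≈293 in both cameras, so y≈63.4 mm. The tag works out at y≈60.5 mm, a 3 mm overshoot. I'll make a short reverse stroke of about 9.5 mm at the rim.

{"api": "play_rows", "payload": {"increments": [[[0, -50, 0, 0, 255], [0, -100, 30, 0, 255], [25, -120, 50, 0, 255], [60, -120, 86, 0, 255], [60, -120, 94, 0, 255], [60, -120, 98, 0, 255], [60, -120, 99, 0, 255], [60, -120, 99, 0, 255]]]}}

```text
t: 26.38
position: [0.5523, 0.1266, 0.0469]
tcp_rot: [0.999, 0.042, -0.001, -0.001]
ft_force: [-3.2, 2.7, 9.5]
width: 0.009
```

```bash
python3 - <<'E'
from h import *
st()
E
```

```text
t 26.38 loc [-62.3  25.   46.9] F console [-3.   3.   9.5] carriage (np.float32(66.13704), 0.9524112343788147)
```

{"api": "play_rows", "payload": {"increments": [[[0, -3, 0, 0, 255], [0, -6, 0, 0, 255], [0, -9, 0, 0, 255], [0, -10.5, 0, 0, 255], [0, -10.5, 0, 0, 255]]]}}

```text
t: 27.05
position: [0.5518, 0.135, 0.0469]
tcp_rot: [0.999, 0.042, -0.0, 0.001]
ft_force: [-2.7, -3.3, 8.2]
width: 0.003
```

```bash
python3 - <<'E'
from h import *
st()
E
```

```text
t 27.05 loc [-62.   33.4  46.9] F console [-3.  -3.1  8.2] carriage (np.float32(63.41529), 0.9540418386459351)
```

Now at 63.4 mm of travel, so the pointer is at y≈60.7 mm against the tag at 60.5. I'll lift straight off, then measure the lock plate.

{"api": "play_rows", "payload": {"increments": [[[0, 0, -6, 0, 255], [0, 0, -15, 0, 255], [-20, 0, -40, 0, 255], [-40, 0, -70, 0, 255], [-40, 0, -70, 0, 255]]]}}

```text
t: 27.72
position: [0.5133, 0.1323, 0.1184]
tcp_rot: [0.999, 0.042, 0.003, -0.0]
ft_force: [-0.4, 0.1, 0.4]
width: 0.003
```

```bash
python3 - <<'E'
from h import *
st()
I=cv2.imread("pics/top0.png")[200:255,268:328]
J=cv2.resize(I,(600,550),interpolation=cv2.INTER_CUBIC)
n=np.array([-.588,0,.809]);up=np.array([.809,0,.588])
L=lambda yy,s,h:W(np.array([0,yy,.08])+up*s+n*h)
P=lambda *a:tuple(int(v) for v in (proj("top",L(*a))[0]-[268,200]+.5)*10)
yp=-.077
for h,c in((.072,(0,0,255)),(.042,(255,0,0))):
    q=[P(yp+a*.008,-.03+b*.015,h) for a,b in((-1,-1),(1,-1),(1,1),(-1,1))];cv2.polylines(J,[np.array(q)],True,c,1);print(h,q)
cv2.circle(J,P(yp+.037,-.03,.042),4,(0,255,0),-1)
print("tip",P(yp+.037,-.03,.042),"px/mm",(np.array(P(yp+.01,-.03,.072))-P(yp,-.03,.072))/10)
cv2.imwrite("pics/l.png",J)
E
```

```text
t 27.73 loc [-100.6   34.1  118.4] F console [-0.3  0.2  0.4] carriage (np.float32(63.415035), 0.9540186524391174)
0.072 [(392, 379), (318, 386), (302, 261), (377, 254)]
0.042 [(390, 314), (318, 321), (303, 199), (376, 192)]
tip (178, 273) px/mm [-4.6  0.5]
```

View pics/l.png

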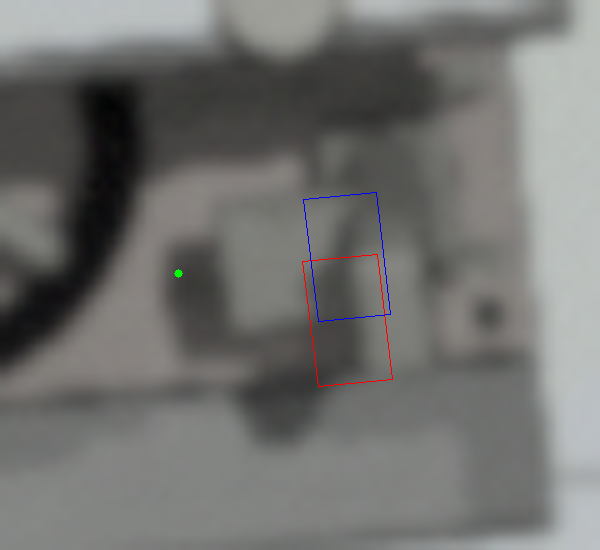

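Travel still reads 63.4 mm after lifting. In this crop the plate's top is the light strip at u≈365–430, v≈240–375, so its middle is at y≈−87 mm; the marker I drew at −77 is too far left. I'll approach from the right and push +y.

{"api": "play_rows", "payload": {"increments": [[[0, 40, 0, 0, 255], [0, 95, -5, 0, 255], [0, 150, -5, 0, 255], [0, 165, 0, 0, 255], [18, 165, 20, 0, 255], [36, 165, 36, 0, 255], [36, 165, 36, 0, 255], [36, 165, 36, 0, 255]]]}}

```text
t: 28.78
position: [0.5614, -0.0292, 0.079]
tcp_rot: [0.999, 0.042, -0.001, -0.0]
ft_force: [0.1, 0.1, -0.4]
width: 0.003
```

```bash
python3 - <<'E'
from h import *
st()
E
```

```text
t 28.77 loc [ -66.8 -131.    79. ] F console [ 0.1  0.1 -0.4] carriage (np.float32(63.414764), 0.9540100693702698)
```

{"api": "play_rows", "payload": {"increments": [[[0, -6, 0, 0, 255], [0, -12, 0, 0, 255], [0, -18, 0, 0, 255], [0, -24, 0, 0, 255], [0, -28, 0, 0, 255], [0, -28, 0, 0, 255]]]}}

```text
t: 29.58
position: [0.5595, -0.0016, 0.0795]
tcp_rot: [0.999, 0.042, -0.0, 0.0]
ft_force: [0.4, 0.2, -0.2]
width: 0.005
```

{"api": "play_rows", "payload": {"increments": [[[0, -4, 0, 0, 255], [0, -8, 0, 0, 255], [0, -8, 0, 0, 255]]]}}

```text
t: 29.95
position: [0.5589, 0.0062, 0.0796]
tcp_rot: [0.999, 0.041, 0.0, -0.0]
ft_force: [-0.6, -1.2, -0.8]
width: 0.003
```

{"api": "play_rows", "payload": {"increments": [[[0, -4, 0, 0, 255], [0, -8, 0, 0, 255], [0, -12, 0, 0, 255], [0, -12, 0, 0, 255]]]}}

```text
t: 30.45
position: [0.5579, 0.0186, 0.0796]
tcp_rot: [0.999, 0.042, -0.0, -0.0]
ft_force: [0.1, -0.7, -0.8]
width: 0.007
```

{"api": "play_rows", "payload": {"increments": [[[0, -4, 0, 0, 255], [0, -8, 0, 0, 255], [0, -10, 0, 0, 255], [0, -10, 0, 0, 255]]]}}

```text
t: 30.95
position: [0.5571, 0.0274, 0.0796]
tcp_rot: [0.999, 0.042, -0.0, 0.001]
ft_force: [-1.1, -4.7, 0.5]
width: 0.005
```

{"api": "play_rows", "payload": {"increments": [[[0, -2, 0, 0, 255], [0, -4, 0, 0, 255], [0, -4, 0, 0, 255]]]}}

```text
t: 31.32
position: [0.5571, 0.0277, 0.0797]
tcp_rot: [0.999, 0.042, 0.0, 0.004]
ft_force: [-0.3, -17.0, -1.0]
width: 0.005
```

Stopped firmly at 17 N after the expected travel. I'll back off and check the lock numerically in the top camera with the arm out of view.

{"api": "play_rows", "payload": {"increments": [[[0, 12, 0, 0, 255], [0, 20, 0, 0, 255], [-20, 25, -50, 0, 255], [-50, 40, -110, 0, 255], [-80, 80, -170, 0, 255], [-110, 130, -200, 0, 255], [-140, 180, -200, 0, 255], [-170, 230, -200, 0, 255], [-200, 280, -200, 0, 255], [-230, 330, -200, 0, 255], [-240, 380, -200, 0, 255], [-240, 420, -200, 0, 255]]]}}

```text
t: 32.83
position: [0.3516, -0.4083, 0.2798]
tcp_rot: [0.999, 0.04, 0.001, -0.0]
ft_force: [0.1, -0.2, -0.4]
width: 0.008
```

```bash
python3 - <<'E'
from h import *
st()
t=arm.read_camera("top")[:,:,::-1].copy();cv2.imwrite("pics/top3.png",t);cv2.imwrite("pics/side3.png",arm.read_camera("side")[:,:,::-1])
a=cv2.imread("pics/top0.png");k=6
g=lambda i:cv2.cvtColor(i,cv2.COLOR_BGR2GRAY)
def up(i,x0,x1,y0,y1):return cv2.resize(g(i[y0:y1,x0:x1]),None,fx=k,fy=k,interpolation=cv2.INTER_CUBIC)
# lock: arm+plate patch
T=up(a,289,312,219,238);I=up(t,262,325,212,245)
r=cv2.matchTemplate(I,T,cv2.TM_CCOEFF_NORMED);_,m,_,p=cv2.minMaxLoc(r)
du=p[0]/k+262-289;dv=p[1]/k+212-219;print("lock shift px",du,dv,m,"mm left",-du/.46)
print("row 230 before",g(a)[230,285:316].tolist());print("row 230 after ",g(t)[230,265:316].tolist())
# loose things unchanged?
for nm,(x0,x1,y0,y1) in dict(vial=(345,375,300,325),jar=(400,450,265,315),drop=(410,442,222,250)).items():
    print(nm,"max diff",cv2.absdiff(g(a),g(t))[y0:y1,x0:x1].mean())
E
```

```text
t 32.83 loc [-308.8 -490.4  279.8] F console [ 0.1 -0.2 -0.4] carriage (np.float32(63.414856), 0.9541357159614563)
lock shift px -12.5 1.8333333333333428 0.8885247707366943 mm left 27.173913043478258
row 230 before [77, 66, 64, 64, 67, 82, 109, 122, 125, 125, 124, 123, 119, 109, 90, 76, 75, 74, 87, 108, 121, 126, 126, 126, 121, 108, 108, 121, 128, 124, 108]
row 230 after  [124, 113, 97, 75, 52, 34, 24, 21, 20, 19, 23, 44, 72, 105, 121, 127, 127, 127, 128, 126, 119, 101, 81, 74, 76, 95, 114, 125, 127, 129, 126, 117, 101, 97, 112, 123, 125, 127, 131, 132, 136, 136, 136, 135, 135, 134, 136, 134, 134, 127, 106]
vial max diff 2.3506666666666667
jar max diff 6.3556
drop max diff 1.5848214285714286
```

```bash
python3 - <<'E'
from h import *
from scipy.optimize import brentq
n=np.array([-.588,0,.809]);up=np.array([.809,0,.588])
L=lambda yy,s,h:W(np.array([0,yy,.08])+up*s+n*h)
# edge (line along slope) crossing of row v=230: find s, return u
def u(y,h):
    f=lambda s:proj("top",L(y,s,h))[0][1]-230
    s=brentq(f,-.08,.03);return proj("top",L(y,s,h))[0][0],s
for nm,h,ub,ua in(("tip",.042,290.6,277.4),("plate L",.072,303.2,290.1),("plate R",.072,310.3,297.0)):
    yb=brentq(lambda y:u(y,h)[0]-ub,-.2,.1);ya=brentq(lambda y:u(y,h)[0]-ua,-.2,.1);print(nm,yb,ya,"shift mm",(ya-yb)*1e3,u(yb,h)[1])
E
```

```text
tip -0.050445727338614556 -0.02177743188003898 shift mm 28.668295458575578 -0.03886931654347145
plate L -0.07934006542655121 -0.051727299917284135 shift mm 27.612765509267078 -0.02643015147880395
plate R -0.09432745924585949 -0.06626535352938862 shift mm 28.06210571647087 -0.028051237310102794
```

The edges give about 28 ± 1 mm of lock travel. I'll push again, harder, to be sure it is on its stop.

{"api": "play_rows", "payload": {"increments": [[[10, -60, 0, 0, 255], [40, -120, 0, 0, 255], [70, -180, 0, 0, 255], [100, -240, 0, 0, 255], [130, -290, 0, 0, 255], [160, -340, 30, 0, 255], [190, -380, 90, 0, 255], [220, -395, 150, 0, 255], [240, -400, 200, 0, 255], [240, -408, 200, 0, 255], [240, -414, 200, 0, 255], [240, -414, 200, 0, 255]]]}}

```text
t: 34.48
position: [0.5574, 0.0268, 0.0809]
tcp_rot: [0.999, 0.042, 0.001, -0.0]
ft_force: [0.7, 0.2, -0.2]
width: 0.001
```

{"api": "play_rows", "payload": {"increments": [[[0, -3, 0, 0, 255], [0, -6, 0, 0, 255], [0, -6, 0, 0, 255]]]}}

```text
t: 34.85
position: [0.558, 0.0279, 0.0817]
tcp_rot: [0.999, 0.041, 0.002, 0.004]
ft_force: [-0.6, -13.2, -0.3]
width: 0.003
```

{"api": "play_rows", "payload": {"increments": [[[0, -2, 0, 0, 255], [0, -3, 0, 0, 255], [0, -3, 0, 0, 255]]]}}

```text
t: 35.22
position: [0.558, 0.028, 0.0818]
tcp_rot: [0.999, 0.041, 0.002, 0.006]
ft_force: [0.3, -22.1, -0.6]
width: 0.002
```

It stalls at the same spot (0.028) at 22 N, so it is on its hard stop. I'll retract and do the final check.

{"api": "play_rows", "payload": {"increments": [[[0, 14, 0, 0, 255], [0, 22, 0, 0, 255], [-20, 27, -50, 0, 255], [-50, 40, -110, 0, 255], [-80, 80, -170, 0, 255], [-110, 130, -200, 0, 255], [-140, 180, -200, 0, 255], [-170, 230, -200, 0, 255], [-200, 280, -200, 0, 255], [-220, 330, -200, 0, 255], [-220, 330, -200, 0, 255]]]}}

```text
t: 36.6
position: [0.3631, -0.3147, 0.2799]
tcp_rot: [0.999, 0.038, 0.0, 0.0]
ft_force: [0.4, -0.1, -0.3]
width: 0.006
```

```bash
python3 - <<'E'
from h import *
st()
t=arm.read_camera("top")[:,:,::-1].copy()
print(cv2.cvtColor(t,cv2.COLOR_BGR2GRAY)[230,275:301].tolist())
g=lambda i:cv2.cvtColor(i,cv2.COLOR_BGR2GRAY)
a=cv2.imread("pics/top0.png")
for nm,(x0,x1,y0,y1) in dict(vial=(350,368,304,320),jar=(408,445,272,310),drop=(415,437,226,246)).items():
    T=g(a)[y0:y1,x0:x1];r=cv2.matchTemplate(g(t)[y0-6:y1+6,x0-6:x1+6],T,cv2.TM_CCOEFF_NORMED);_,m,_,p=cv2.minMaxLoc(r);print(nm,p[0]-6,p[1]-6,m)
# pointer tip vs tag: dark triangle symmetric centre in rectified side view (z=.196), row between carriage and strip
s=arm.read_camera("side")[:,:,::-1].copy();k=8000
def rr(n,img,z):
    c=np.array([W(q) for q in([-.045,.1,z],[-.045,.02,z],[.03,.02,z],[.03,.1,z])])
    H=cv2.getPerspectiveTransform(proj(n,c).astype(np.float32),np.float32([[0,0],[640,0],[640,600],[0,600]]))
    return cv2.flip(cv2.warpPerspective(img,H,(640,600),flags=cv2.INTER_CUBIC),0)
for nm,img in(("side",s),("side2",cv2.imread("pics/side2.png")),("top",t),("top2",cv2.imread("pics/top2.png"))):
    J=g(rr(nm.strip("2"),img,.196)).astype(int)
    for v in((150,160,170) if "side" in nm else (140,160,180)):
        w=J[v,150:480];d=np.where(w<(w.max()+w.min())/2)[0]+150;print(nm,v,"dark span y mm",100-d.min()/8,100-d.max()/8,"mid",100-(d.min()+d.max())/16)
E
```

```text
t 36.6 loc [-289.2 -398.2  279.9] F console [ 0.4 -0.1 -0.3] carriage (np.float32(63.415035), 0.9540640115737915)
[26, 42, 75, 107, 124, 129, 130, 130, 129, 129, 122, 103, 85, 77, 80, 97, 118, 128, 130, 132, 130, 120, 104, 100, 114, 125]
vial 6 -6 0.2718595266342163
jar 0 0 0.9525895118713379
drop 0 0 0.9997830390930176
side 150 dark span y mm 69.875 53.0 mid 61.4375
side 160 dark span y mm 68.5 53.875 mid 61.1875
side 170 dark span y mm 67.375 54.375 mid 60.875
side2 150 dark span y mm 71.75 55.375 mid 63.5625
side2 160 dark span y mm 70.75 56.25 mid 63.5
side2 170 dark span y mm 70.375 57.125 mid 63.75
top 140 dark span y mm 71.0 50.625 mid 60.8125
top 160 dark span y mm 69.25 52.0 mid 60.625
top 180 dark span y mm 67.375 54.125 mid 60.75
top2 140 dark span y mm 73.0 53.125 mid 63.0625
top2 160 dark span y mm 70.75 54.125 mid 62.4375
top2 180 dark span y mm 69.375 54.375 mid 61.875
```

```bash
python3 -c "
from h import *
a,b=cv2.imread('pics/top0.png',0),cv2.imread('pics/top3.png',0)
r=cv2.matchTemplate(b[298:326,344:374],a[304:320,350:368],cv2.TM_CCOEFF_NORMED);print('vial',cv2.minMaxLoc(r))
print(arm.sign_off())"
```

```text
vial (-0.16503439843654633, 0.9992191791534424, (12, 12), (6, 6))
the job is handed in; nothing more can be done
None
```

The pointer is on the tall pointed tag and the locking shoe is home against its stop. I handed the job in at about 37 s.

**Wheel:** The tool can only point straight down, and the deck kept the gripper body off the wheel. I could not grip the rim, so I turned the wheel by pressing the closed fingertips on its low part and dragging. It took five strokes forward and one short one back, because the fifth overshot by about 3 mm. The hardest press I read on the rim was about 39 N in total, with the fingertips. While searching for the rim, the gripper body lightly touched what was most likely the deck's front edge, at about 11 N.

**Lock:** I pushed the shoe until it stopped, then pushed again. Both times it stalled at the same spot, at 17 N and then 22 N.

**Last checks:**
- **Pointer:** both cameras put it at about y = 60.9 mm. The tag is at about 60.5 mm, with readings from 59.2 to 60.9, so the offset is within about 2 mm. The carriage did not move while the shoe went on.
- **Lock travel (disagreement):** the camera edges gave about 28 ± 1 mm, not 30. I trusted the hard stop, which held on both pushes.
- **Jar and dropper bottle:** both matched their starting positions in the last picture.
- **Vial:** the check in the last picture failed, probably because the arm was in front of it. It matched with no shift in the picture before the second push on the lock, and the arm did not go near it after that.

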